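Right the fallen spacer and hold the fume gate half open

TASK

The freshly degreased spacers stand airing in their lane beside the bench fume intake, but the middle one has fallen over: stand it upright again in the lane between its two neighbours and let go of it. Then draw the intake's spring-loaded shutter back by its upright tab to half of its travel and keep holding it there against the spring; it has no catch, so the program finishes while still holding it. Do not knock over or shift the neighbours, and leave the other things on the bench where they are.

Things in the scene. Friction and masses are not known exactly. Their poses are not given: they have to be found in the camera images.
- post_center (a point): centre of the fallen spacer: solid aluminium cylinder, 40 mm diameter, 90 mm long, about 0.3 kg, a small dark dimple in each end; the ends are alike, either may be up. The y axis runs along the cylinder. It starts lying on the lane's floor roughly across the lane, centre 20 mm above that floor; standing, its centre is 45 mm above it
- lane: fixed flat tray with a black rubber floor, 360 mm (x, the lane's length) by 140 mm (y), origin at the centre of its underside on the bench, z up. Its floor is 4 mm above the bench; a rail 6 mm wide runs along each long side, inner faces 64 mm from the middle line, top 14 mm above the bench; ends open. The fallen spacer's place is around the lane's centre
- near_post_center (a point): centre of a neighbour spacer, same size (40 mm diameter, 90 mm tall, aluminium), standing upright in the lane about 120 mm from the lane's centre on its -x side; z axis along the cylinder; not to be moved
- far_post_center (a point): centre of the other neighbour spacer, same size, standing upright about 120 mm from the lane's centre on its +x side; z axis along the cylinder; not to be moved
- intake: fixed grey metal box 260 (x) by 160 (y) by 80 mm high, origin at the centre of its underside, z up. Its shutter covers a top opening and opens along the box's -x, between two guide bars (at y = -62 and +62 mm, 12 mm wide, tops 94 mm over the bench). A brass stud on each bar at x = -18 mm marks the tab's middle at half travel. A spring drum spans the top at x = 122 mm; a black hose leaves the +x end
- shutter (a joint): travel of the shutter in m along the intake's -x direction: 0 closed, 0.080 fully open at its stop, 0.040 half travel. The spring pushes it closed: about 4 N when closed, rising by 2 N per 10 mm to 12 N at half and 20 N fully open; it snaps shut when released
- shutter_tab (a point): middle of the shutter's upright black tab, moving with it, 114 mm above the bench, axes as the intake's; closed, at x = +22, y = 0 mm in the intake's frame. The tab is 8 mm thick in x, 50 mm wide in y and rises from the shutter plate (top 84 mm over the bench) to 132 mm; at its +x foot a strip (top 88 mm) reaches 16 mm out. Both x faces are free
- bin: red open plastic bin 150 by 110 mm, 60 mm high, origin at the centre of its underside; not to be moved
- wrench: steel wrench lying flat on the bench; not to be moved
- bottle: white plastic bottle with a yellow cap, 60 mm diameter, 160 mm tall, origin at the centre of its underside; not to be moved

How it is judged:
By the outcome, as a careful person would: the job done as asked, in the order asked, and still so for the second after the job is handed in, while the arm keeps its last pose, push and grip.
It also fails if it takes over 58 s, if anything falls off the work surface, if the arm or the gripper's body presses on something with over 40 N, if the wrist force passes 120 N, or if a joint passes its speed limit or range.

ROBOT

A 6-joint arm with a two-finger parallel gripper is mounted at the origin on the work surface. World frame = base frame: x ahead of the robot, y to its left, z up, the work surface at z = 0. Lengths are in mm, angles in rad, forces in N, time in s.
With the tool pointing down it reaches from about 400 to 925 mm from the base axis. Payload 12.5 kg.
Tool frame: the origin (TCP) lies between the finger pads; the fingertips stand 25 mm ahead of it and the grasp point (between the pads) lies 6 mm ahead of it; z points along the fingers, y is the line along which they close (so a half turn about z gives the same grasp; the last joint's range is limited). The gripper opens to 95 mm and grips with 3 to 60 N. Pads are 20 mm wide; open, the fingers measure 119 mm over their backs; the gripper's body (75 mm by 180 mm) begins 59 mm behind the grasp point.
Start: joints at [1.013, 0.491, 1.559, -0, 1.092, -0.106], TCP at [272.853, 562.315, 213.761] pointing down, gripper open.
Joint ranges: [-3.1, 3.1], [-0.84, 2.19], [0.05, 2.79], [-1.13, 4.28], [0.06, 2.93], [-2.69, 2.69]. Speed limits (rad/s): [2.22, 2.22, 2.79, 3.14, 3.14, 3.14].

INTERFACE

Orientations are given as [roll, pitch, yaw] about the fixed x, y, z axes, in that order (R = Rz(yaw) Ry(pitch) Rx(roll)).
In Python, from cell import state, read_camera, job_done, cut_out gives the robot as it stands. The module is installed in compiled form; this text tells all that it offers.
- The arm moves only by the tool jog_arm, never from a script. Its argument "motion" is a list of rows, each a list of 2 entries, a list of its own where there are three numbers: the shift along the tool's x, y, z in mm, then the turn about the tool's z in rad. A call has 1 to 5 rows; each row is the pose to reach, as a shift and turn from the pose commanded when the call began, along the tool's axes at that moment; what a row does not reach only later rows make up. A row lasts 1/10 s, in which the tool goes at most 50 mm and 8.59 degrees, less where a joint would pass 70% of its speed; a pose out of reach is approached as far as the arm can. A call with a gripper value outside its range is refused whole. "grip" is the closure, from 0 (fully open) to 1 (shut), set as the call begins (left out, the last holds). The fingers move at their own pace and stop on an object; the grip force is fixed at half the most. Time passes only in rows, so rows that repeat a pose let the fingers close. It gives the time, the measured TCP pose, the force, the opening and the grip force at its end, in the units of the state.
- state(): the state, without advancing time (a new reading comes with each control period).
- read_camera(name): name is "side" or "top"; returns a dict with "img" (384x512x3 uint8, blue, green, red), "vertical_fov" (degrees; the focal length in pixels is half the picture's height over the tangent of half this angle, whatever the lens; pixels are square), "cx", "cy" (the principal point, pixels), "extrinsics" (4x4, takes a point from camera to world coordinates). Camera axes: x right, y up, looking along -z (the intrinsics and any distortion apply to the point x, -y, -z); pixel columns grow to the right and rows downward; lengths in mm; the calibration is good to about 2 mm. A picture is of the moment at which its call begins. There is no depth.
- job_done(): hands the job in; it is judged then, once.
Trained networks look in a picture, given as the dict that the camera call returned (one of the last four; its "shot" number tells which), for a name from the list of things; names that differ only in an ending like _2 or _b are one class to them, and where a whole thing is asked for, a point or a joint stands for the part that bears it (a point fixed in the world has none). Each returns a list of dicts, best first, with "p" (0 to 1); they miss things now and then, are a little off and sometimes report something else, mostly with a low value. They report only what shows in the picture. A call takes as long as a camera call.
- cut_out(name, picture): "region" (384x512 bool, what is visible of it) and "box" ([left, top, right, bottom] in pixels, round what is visible of it).
The state is a dict: "t": time; "joints": joint angles; "qvel": joint speeds; "tau": joint torques, N m; "eef_pos": TCP position; "tcp_rot": TCP orientation; "ft_force": force on the tool from outside, world axes, zero at the start; "moment": the same for the moment, N m; "opening": opening from 0.0 (shut) to 1.0 (fully open); "grip_force": force on a finger pad.
Only numpy, scipy, OpenCV 4.12 (cv2) and the standard library are available. Lean on these libraries where they do the work, as an engineer would, in place of code of your own. Each camera call takes 0.05 s, during which the arm holds its last target. There are 200 camera calls.

## Working session

There is one attempt and no reset: what is moved stays moved. The work goes in short steps, Python scripts to look and compute and a tool call to move; the robot and the scene stay as the last step left them, time stands still between calls to the robot, and variables do not carry over. Pictures are saved under pics/ and viewed, at most 10 in all, crops included, and the job is handed in when it is done.

Besides the shell and the picture viewer there is one more tool, called after ">>>" as a command line: name --argument value ..., lists and objects as JSON in quotes. jog_arm: Moves the arm, as the interface text tells. Its arguments: {"type":"object","properties":{"motion":{"type":"array"},"grip":{"type":"number"}},"required":["motion"]}

```bash
mkdir -p pics; cat > h.py <<'E'
import numpy as np, cv2
from cell import state, read_camera, cut_out
def K(p):
    f=p["img"].shape[0]/2/np.tan(np.radians(p["vertical_fov"])/2); return f
def ray(p,u,v):
    f=K(p);E=np.array(p["extrinsics"]);d=np.array([(u-p["cx"])/f,-(v-p["cy"])/f,-1.]);return E[:3,3],E[:3,:3]@d
def at_z(p,u,v,z):
    o,d=ray(p,u,v);return o+d*(z-o[2])/d[2]
def proj(p,X):
    f=K(p);E=np.array(p["extrinsics"]);c=E[:3,:3].T@(np.array(X,float)-E[:3,3]);return p["cx"]+f*c[0]/-c[2],p["cy"]-f*c[1]/-c[2]
E
python3 - <<'E'
from h import *
print(state())
for n in ("top","side"):
    p=read_camera(n);cv2.imwrite(f"pics/{n}1.png",p["img"])
    print(n,{k:(np.round(v,3).tolist() if k=="extrinsics" else v) for k,v in p.items() if k!="img"})
    for t in ["post_center","near_post_center","far_post_center","lane","intake","shutter_tab","bin","wrench","bottle"]:
        for r in cut_out(t,p)[:3]:
            m=r["region"];ys,xs=np.nonzero(m)
            print(t,round(r["p"],2),np.round(r["box"]),(cv2.minAreaRect(np.c_[xs,ys].astype(np.float32)) if len(xs) else None))
E
```

```text
{'t': 0.0, 'joints': array([ 1.01341961e+00,  4.91597993e-01,  1.55949258e+00, -1.44607081e-05,
        1.09169284e+00, -1.05603825e-01]), 'qvel': array([-0.00027171, -0.00115667,  0.00043922,  0.00049311,  0.0012807 ,
        0.00065047]), 'tau': array([-2.08318823e-03, -6.12646723e+01, -2.58172166e+01,  6.91518746e-02,
        4.82415897e-02, -9.77566674e-05]), 'eef_pos': array([272.69505123, 562.07835099, 213.12302107]), 'tcp_rot': array([-3.14040717e+00, -1.12762269e-04,  2.68982637e+00]), 'ft_force': array([ 0.54931577, -0.71571934,  0.58127079]), 'moment': array([ 0.00777351,  0.0133769 , -0.00784891]), 'grip_force': 0.0, 'opening': 1.0003320267562332}
top {'vertical_fov': 49.3154690975734, 'cx': 255.68798780443166, 'cy': 189.5917646966965, 'extrinsics': [[0.016, 0.979, -0.203, 359.591], [-1.0, 0.014, -0.009, -2.097], [-0.006, 0.203, 0.979, 1337.571], [0.0, 0.0, 0.0, 1.0]], 'shot': 1}
post_center 0.74 [168. 194. 198. 216.] ((181.40850830078125, 205.24215698242188), (30.43929672241211, 13.06998062133789), 25.463346481323242)
post_center 0.29 [185. 164. 202. 181.] ((192.307662963
[... 2768 characters left out ...]
9451904297, 47.53126525878906), 5.19442892074585)
bin 0.89 [131. 132. 183. 171.] ((157.4558868408203, 150.9264678955078), (32.58473205566406, 52.307064056396484), 59.03623962402344)
bin 0.39 [188. 170. 207. 191.] ((197.60003662109375, 179.20001220703125), (25.043960571289062, 12.521980285644531), 63.43495178222656)
wrench 0.71 [356. 296. 392. 354.] ((371.10003662109375, 326.8000183105469), (15.205260276794434, 61.26826095581055), 26.56505012512207)
bottle 0.77 [288. 144. 309. 196.] ((298.06207275390625, 169.44483947753906), (19.671876907348633, 47.5061149597168), 3.3664605617523193)
bottle 0.55 [354. 295. 390. 356.] ((371.0, 327.0), (15.205260276794434, 62.60989761352539), 26.56505012512207)
```

```bash
python3 - <<'E'
import cv2
a=cv2.imread("pics/top1.png")[120:290,130:380];cv2.imwrite("pics/top1c.png",cv2.resize(a,None,fx=3.2,fy=3.2,interpolation=cv2.INTER_CUBIC))
a=cv2.imread("pics/side1.png")[120:310,130:380];cv2.imwrite("pics/side1c.png",cv2.resize(a,None,fx=3.1,fy=3.1,interpolation=cv2.INTER_CUBIC))
E
```

```text
(no output)
```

View pics/top1c.png

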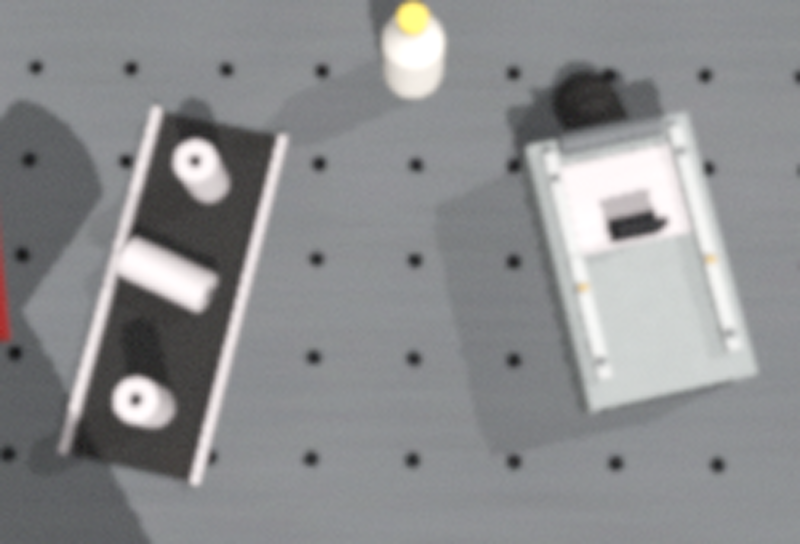

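View pics/side1c.png

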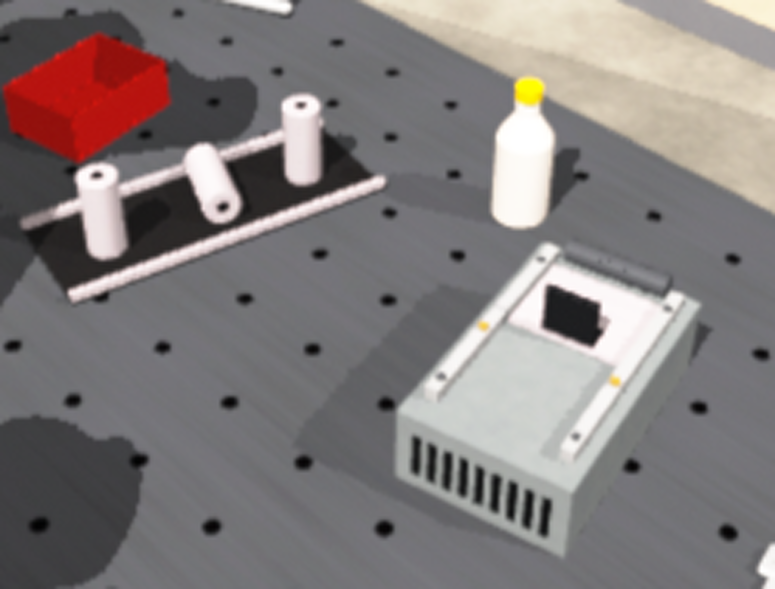

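```bash
python3 - <<'E'
from h import *
T=read_camera("top");S=read_camera("side")
t=lambda x,y:((x+.5)/3.2-.5+130,(y+.5)/3.2-.5+120)
s=lambda x,y:((x+.5)/3.1-.5+130,(y+.5)/3.1-.5+120)
P={}
for n,a,b,z in [("far",(195,160),(300,104),94),("near",(136,400),(97,175),94),("studL",(582,287),(484,326),94),("studR",(710,259),(615,381),94),("railRtop",(282,138),(382,182),14),("railRbot",(197,483),(73,296),14)]:
    A=at_z(T,*t(*a),z);B=at_z(S,*s(*b),z)
    o1,d1=ray(T,*t(*a));o2,d2=ray(S,*s(*b));q=np.linalg.lstsq(np.c_[d1,-d2],o2-o1,rcond=None)[0]
    print(n,A.round(1),B.round(1),"tri",((o1+d1*q[0]+o2+d2*q[1])/2).round(1)); P[n]=(A+B)/2
for n,a in [("railLtop",(157,108)),("railLbot",(65,450))]: print(n,at_z(T,*t(*a),14).round(1))
print("front dimple",at_z(S,*s(222,207),24).round(1))
for n,a in [("post TL corner",(135,237)),("BL",(117,270)),("TR",(216,280)),("BR",(198,310))]: print(n,at_z(T,*t(*a),24).round(1))
for n,p in (("T",T),("S",S)):
    m=cut_out("post_center",p)[0]["region"]; ys,xs=np.nonzero(m); print(n,at_z(p,xs.mean(),ys.mean(),28).round(1),m.sum())
L=P["studL"];R=P["studR"];y=(L-R)[:2];y/=np.linalg.norm(y);x=np.array([y[1],-y[0]])
c=(L+R)[:2]/2+18*x; print("intake c",c,"yaw",np.arctan2(x[1],x[0]),"stud dist",np.linalg.norm(L-R),"tab",c+22*x)
d=(P["far"]-P["near"])[:2];print("lane yaw posts",np.arctan2(d[1],d[0]),np.linalg.norm(d))
E
```

```text
far [676.7 210.1  94. ] [679.7 214.7  94. ] tri [675.5 209.5  98.4]
near [447.2 253.9  94. ] [450.4 257.1  94. ] tri [447.4 252.8  97.7]
studL [ 559.  -159.4   94. ] [ 562.4 -157.9   94. ] tri [ 559.2 -159.6   96.9]
studR [ 587.5 -280.2   94. ] [ 590.6 -278.5   94. ] tri [ 587.3 -279.9   97.1]
railRtop [721.6 135.7  14. ] [720.9 131.5  14. ] tri [723.4 135.5  10.4]
railRbot [373.6 206.5  14. ] [374.6 205.5  14. ] tri [374.2 206.2  13.8]
railLtop [751.8 265.5  14. ]
railLbot [403.2 337.1  14. ]
front dimple [560.4 206.   24. ]
post TL corner [614.2 278.4  24. ]
BL [580.5 294.5  24. ]
TR [571.9 195.3  24. ]
BR [541.5 211.8  24. ]
T [577.3 244.   28. ] 354
S [573.1 238.5  28. ] 315
intake c [ 592.40259089 -214.88008365] yaw 0.23060803976026123 stud dist 123.98978507066334 tab [ 613.82019799 -209.85155445]
lane yaw posts -0.18550354227004445 233.43290226976063
```

>>> jog_arm --motion '[[[-405, -124, 60], 1.56], [[-405, -124, 60], 1.56], [[-405, -124, 60], 1.56], [[-405, -124, 60], 1.56], [[-405, -124, 60], 1.56]]' --grip 0

```text
t: 1.7
eef_pos: [455.4, 392.3, 178.6]
tcp_rot: [3.141, -0.0, 1.934]
ft_force: [0.4, 0.5, 0.0]
opening: 1.0
grip_force: 0.0
```

```bash
cat > go.py <<'E'
import sys;from h import *
def go(x,y,z,yaw):
    s=state();p=s["eef_pos"];w=s["tcp_rot"][2];d=np.array([x,y,z])-p
    print("now",p.round(1),"yaw",round(w,3),"F",s["ft_force"].round(1),"t",round(s["t"],2),"open",round(s["opening"],3),"j",s["joints"].round(2))
    print("shift",round(d[0]*np.cos(w)+d[1]*np.sin(w),1),round(d[0]*np.sin(w)-d[1]*np.cos(w),1),round(-d[2],1),"turn",round((w-yaw+np.pi)%(2*np.pi)-np.pi,3))
if __name__=="__main__": go(*map(float,sys.argv[1:]))
E
python3 go.py 582.8 274.2 130 1.127
```

```text
now [455.4 392.3 178.6] yaw 1.934 F [0.4 0.5 0. ] t 1.7 open 1.0 j [0.6  0.49 1.66 0.   0.99 0.24]
shift -155.7 77.2 48.6 turn 0.807
```

>>> jog_arm --motion '[[[-156, 77, 49], 0.807], [[-156, 77, 49], 0.807], [[-156, 77, 49], 0.807], [[-156, 77, 49], 0.807], [[-156, 77, 49], 0.807]]'

```text
t: 2.2
eef_pos: [584.5, 272.9, 128.0]
tcp_rot: [-3.141, 0.001, 1.18]
ft_force: [-0.6, 1.8, -0.6]
opening: 1.0
grip_force: 0.0
```

```bash
python3 go.py 582.8 274.2 42.5 1.127
```

```text
now [584.5 272.9 128. ] yaw 1.18 F [-0.6  1.8 -0.6] t 2.2 open 1.0 j [ 0.33  0.61  1.59 -0.    0.94  0.73]
shift 0.6 -2.1 85.5 turn 0.053
```

>>> jog_arm --motion '[[[0, 0, 20], 0.053], [[0, 0, 20], 0.053]]'

```text
t: 2.4
eef_pos: [581.5, 275.4, 107.7]
tcp_rot: [-3.139, 0.002, 1.136]
ft_force: [-0.4, -1.3, -0.0]
opening: 0.997
grip_force: 0.0
```

```bash
python3 go.py 582.8 274.2 42.5 1.127; python3 - <<'E'
from h import *
S=read_camera("side");im=S["img"];f=3
T=read_camera("top")
a=cv2.resize(S["img"][120:240,120:270],None,fx=5,fy=5,interpolation=cv2.INTER_CUBIC)
cv2.imwrite("pics/s2.png",a)
E
```

```text
now [581.5 275.4 107.7] yaw 1.136 F [-0.4 -1.3 -0. ] t 2.4 open 0.997 j [0.34 0.63 1.61 0.   0.9  0.77]
shift -0.5 1.7 65.2 turn 0.009
```

View pics/s2.png

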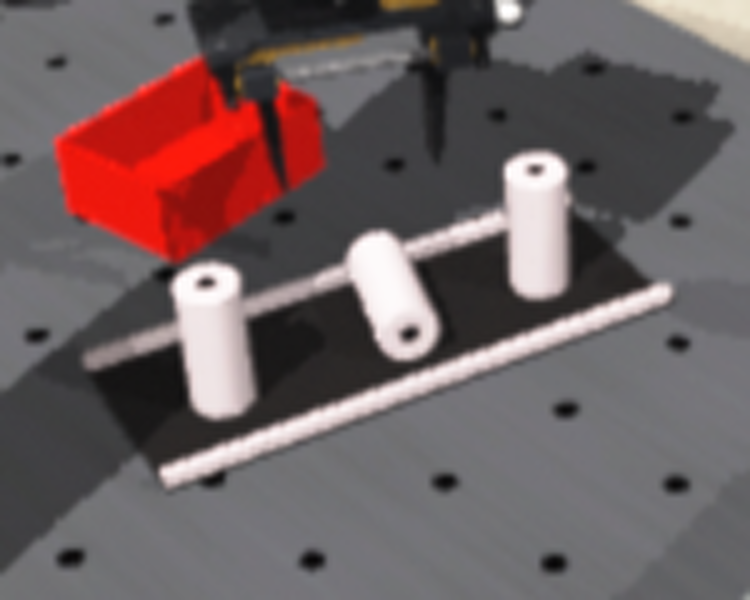

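>>> jog_arm --motion '[[[0, 1, 35], 0.01], [[0, 1, 50], 0.01], [[0, 1, 60], 0.01], [[0, 1, 65], 0.01], [[0, 1, 65], 0.01]]'

```text
t: 3.0
eef_pos: [583.2, 275.8, 44.7]
tcp_rot: [-3.141, 0.0, 1.127]
ft_force: [-0.5, 0.4, -1.2]
opening: 1.002
grip_force: 0.0
```

>>> jog_arm --motion '[[[0, 0, 0], 0], [[0, 0, 0], 0], [[0, 0, 0], 0], [[0, 0, 0], 0], [[0, 0, 0], 0]]' --grip 1

```text
t: 3.5
eef_pos: [583.2, 275.7, 44.9]
tcp_rot: [3.141, -0.0, 1.127]
ft_force: [-0.3, -0.3, -0.2]
opening: 0.639
grip_force: 0.0
```

>>> jog_arm --motion '[[[0, 0, 0], 0], [[0, 0, 0], 0], [[0, 0, 0], 0]]'

```text
t: 3.8
eef_pos: [583.1, 275.7, 44.7]
tcp_rot: [-3.142, -0.0, 1.127]
ft_force: [-0.4, 0.1, 0.1]
opening: 0.381
grip_force: 0.0
```

```bash
python3 go.py 582.8 274.2 42.5 1.127; python3 - <<'E'
from h import *
S=read_camera("side");T=read_camera("top")
a=cv2.resize(S["img"][130:230,130:255],None,fx=3,fy=3,interpolation=cv2.INTER_CUBIC)
b=cv2.resize(T["img"][150:250,140:265],None,fx=3,fy=3,interpolation=cv2.INTER_CUBIC)
cv2.imwrite("pics/s3.png",np.hstack([a,b]))
E
```

```text
now [583.1 275.7  44.7] yaw 1.127 F [-0.4  0.1  0.1] t 3.8 open 0.381 j [0.34 0.71 1.65 0.   0.78 0.78]
shift -1.5 0.3 2.2 turn -0.0
```

View pics/s3.png

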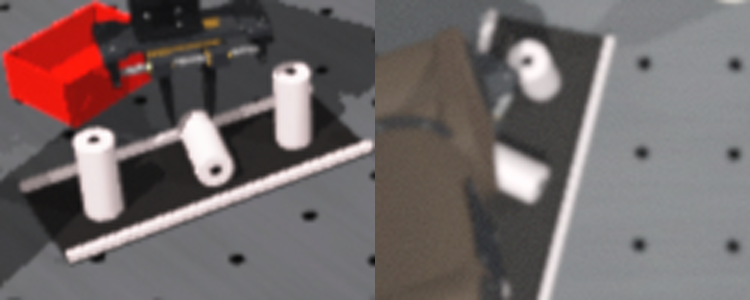

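```bash
python3 - <<'E'
from h import *
S=read_camera("side");s=state();p=s["eef_pos"];print(s["opening"],s["grip_force"],p.round(1))
f=np.array([.903,-.429,0]);ax=np.array([.429,.903,0]);c=np.array([578,245.5,24])
k=6;x0,y0=145,130
a=cv2.resize(S["img"][y0:y0+95,x0:x0+110],None,fx=k,fy=k,interpolation=cv2.INTER_CUBIC)
def dot(X,col):
    u,v=proj(S,X);cv2.circle(a,(int((u-x0+.5)*k),int((v-y0+.5)*k)),3,col,-1)
w=s["opening"]*47.5
for sg in (1,-1):
    dot(p+sg*w*f-[0,0,25],(0,255,0)); dot(p+sg*w*f+[0,0,15],(0,255,0))
dot(c+45*ax,(0,0,255));dot(c-45*ax,(0,0,255));dot(c+45*ax+[0,0,20],(255,0,0));dot(c+[0,0,20],(255,0,0));dot(c-45*ax+[0,0,20],(255,0,0))
cv2.imwrite("pics/s4.png",a)
for r in cut_out("post_center",S)[:1]:print(r["p"],r["box"])
E
```

```text
0.25627428109642963 0.0 [583.2 275.6  44.7]
0.61 [190.4, 166.3, 207.6, 190.3]
```

View pics/s4.png

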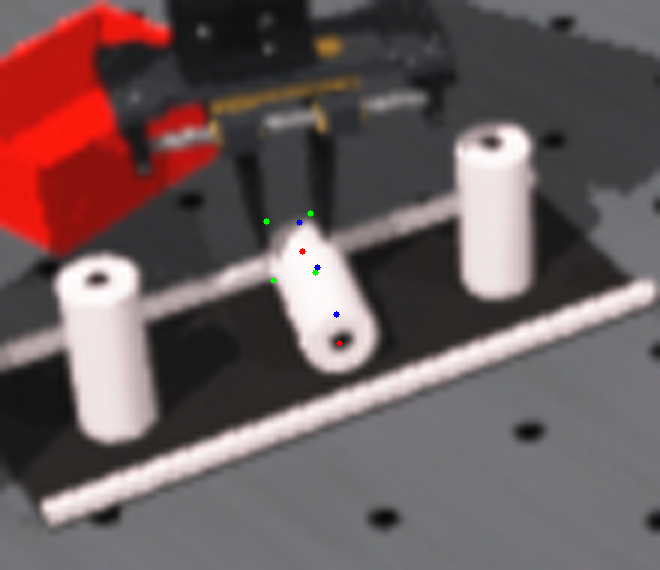

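```bash
python3 - <<'E'
from h import *
S=read_camera("side");f=np.array([.906,-.42,0]);p=np.array([581.5,275.4,107.7])
for sg in(-1,1):
    for z in (-25,-10): print(sg,z,[np.round(proj(S,p+sg*w*f+[0,0,z]),1).tolist() for w in(47.5,59.5)])
for u,v in((176.6,158),(207.4,152)): print(at_z(S,u,v,82.7).round(1), at_z(S,u,v,95).round(1), at_z(S,u,v,107).round(1))
E
```

```text
-1 -25 [[177.3, 162.8], [173.6, 163.5]]
-1 -10 [[176.8, 159.0], [173.1, 159.6]]
1 -25 [[205.8, 157.5], [209.3, 156.9]]
1 -10 [[205.5, 153.7], [209.1, 153.1]]
[553.6 319.7  82.7] [543.5 303.8  95. ] [533.7 288.3 107. ]
[649.7 277.8  82.7] [638.1 262.5  95. ] [626.8 247.7 107. ]
```

```bash
python3 - <<'E'
from h import *
T=read_camera("top");S=read_camera("side");print(state()["opening"],state()["grip_force"])
f=np.array([.903,-.429,0]);ax=np.array([.429,.903,0]);p=np.array([583.2,275.6,44.7])
k=6
def mk(P,x0,y0,w,h):
    a=cv2.resize(P["img"][y0:y0+h,x0:x0+w],None,fx=k,fy=k,interpolation=cv2.INTER_CUBIC)
    def dot(X,col):
        u,v=proj(P,X);cv2.circle(a,(int((u-x0+.5)*k),int((v-y0+.5)*k)),2,col,-1)
    for z,col in((53,(0,255,0)),(100,(0,255,255))):
        for i in(-1,1):
            for j in(-1,0,1): dot(p+i*90*f+j*37.5*ax+[0,0,z],col)
    for i in(-1,1): dot(p+i*14*f-[0,0,25],(0,0,255))
    return a
cv2.imwrite("pics/m.png",np.hstack([mk(S,160,130,65,95),mk(T,150,145,65,95)]))
E
```

```text
0.09011835961974836 0.0
```

View pics/m.png

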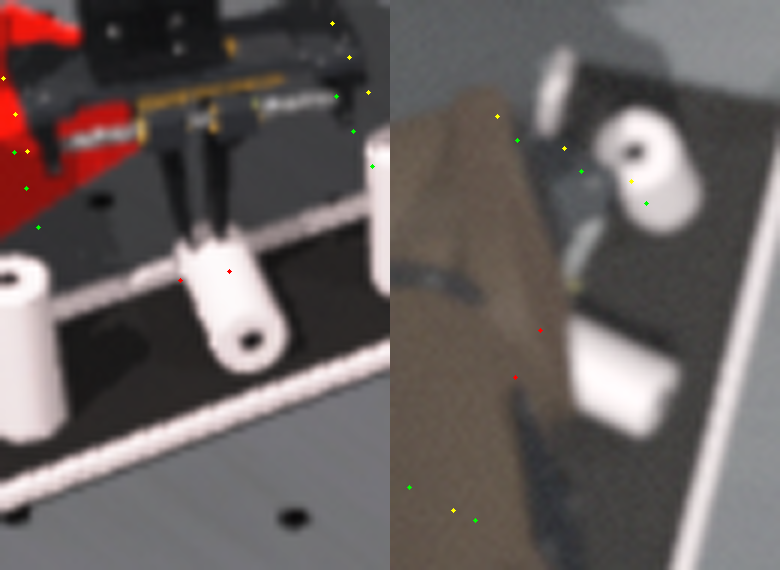

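>>> jog_arm --motion '[[[0, 0, 0], 0], [[0, 0, 0], 0], [[0, 0, 0], 0], [[0, 0, 0], 0], [[0, 0, 0], 0]]' --grip 0

```text
t: 4.65
eef_pos: [583.2, 275.7, 44.7]
tcp_rot: [3.142, -0.0, 1.127]
ft_force: [-0.2, 0.1, 0.4]
opening: 0.459
grip_force: 0.0
```

>>> jog_arm --motion '[[[0, 0, 0], 0], [[0, 0, 0], 0], [[0, 0, 0], 0], [[0, 0, 0], 0], [[0, 0, 0], 0]]'

```text
t: 5.15
eef_pos: [583.1, 275.6, 44.7]
tcp_rot: [-3.142, -0.0, 1.127]
ft_force: [0.7, 0.6, -0.3]
opening: 0.874
grip_force: 0.0
```

>>> jog_arm --motion '[[[0, -4, 0], 0], [[-8, -4, 0], 0], [[-16, -4, 0], 0], [[-24, -4, 0], 0], [[-28, -4, 0], 0]]'

```text
t: 5.65
eef_pos: [567.1, 251.1, 44.7]
tcp_rot: [-3.141, 0.0, 1.126]
ft_force: [0.2, -0.5, 0.2]
opening: 1.0
grip_force: 0.0
```

>>> jog_arm --motion '[[[0, 0, 0], 0], [[0, 0, 0], 0], [[0, 0, 0], 0], [[0, 0, 0], 0], [[0, 0, 0], 0]]' --grip 1

```text
t: 6.15
eef_pos: [567.5, 252.2, 44.6]
tcp_rot: [-3.142, -0.0, 1.127]
ft_force: [0.6, 0.2, -0.0]
opening: 0.637
grip_force: 0.0
```

>>> jog_arm --motion '[[[0, 0, 0], 0], [[0, 0, 0], 0], [[0, 0, 0], 0], [[0, 0, 0], 0]]'

```text
t: 6.55
eef_pos: [567.5, 252.1, 44.7]
tcp_rot: [3.142, -0.0, 1.127]
ft_force: [-0.6, -0.3, -0.9]
opening: 0.3
grip_force: 0.0
```

```bash
python3 - <<'E'
from h import *
S=read_camera("side");T=read_camera("top");print(state()["opening"],state()["grip_force"])
a=cv2.resize(S["img"][135:205,165:230],None,fx=6,fy=6,interpolation=cv2.INTER_CUBIC)
b=cv2.resize(T["img"][150:220,150:215],None,fx=6,fy=6,interpolation=cv2.INTER_CUBIC)
cv2.imwrite("pics/s5.png",np.hstack([a,b]))
E
```

```text
0.21755623123945445 0.0
```

View pics/s5.png

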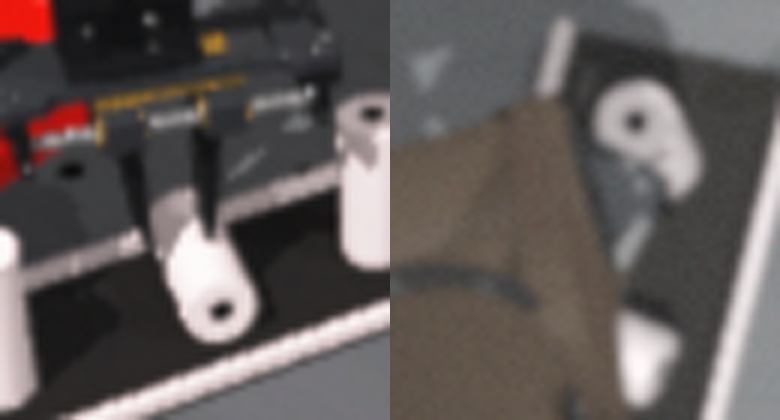

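```bash
python3 - <<'E'
from h import *
S=read_camera("side")
for (u,v),X in [((199.5,174.7),(581.5,245.5)),((190,176.5),(553.5,259)),((207.4,152),(581.5+53*.906,275.4-53*.42)),((176.6,158),(581.5-53*.906,275.4+53*.42))]:
    for z in (20,30,40,50,60,80,90,100,110):
        q=at_z(S,u,v,z)-[*X,z]
        if abs(q[1])<28: print((u,v),z,q[:2].round(1))
E
```

```text
(199.5, 174.7) 20 [18.7 19.8]
(199.5, 174.7) 30 [10.5  8.4]
(199.5, 174.7) 40 [ 2.3 -2.9]
(199.5, 174.7) 50 [ -5.8 -14.3]
(199.5, 174.7) 60 [-14.  -25.6]
(190, 176.5) 20 [17.3 20.2]
(190, 176.5) 30 [9.5 8.7]
(190, 176.5) 40 [ 1.7 -2.8]
(190, 176.5) 50 [ -6.1 -14.3]
(190, 176.5) 60 [-13.9 -25.8]
(207.4, 152) 90 [13.3 15.6]
(207.4, 152) 100 [3.9 3.2]
(207.4, 152) 110 [-5.5 -9.2]
(176.6, 158) 80 [22.4 25.5]
(176.6, 158) 90 [14.2 12.6]
(176.6, 158) 100 [ 5.9 -0.3]
(176.6, 158) 110 [ -2.3 -13.3]
```

>>> jog_arm --motion '[[[0, 0, -10], 0], [[0, 0, -10], 0], [[0, 0, -10], 0], [[0, 0, -10], 0], [[0, 0, -10], 0]]' --grip 0

```text
t: 7.2
eef_pos: [567.4, 252.1, 54.6]
tcp_rot: [-3.141, 0.0, 1.127]
ft_force: [-0.2, -0.5, -0.5]
opening: 0.538
grip_force: 0.0
```

>>> jog_arm --motion '[[[10, 10, 0], 0], [[20, 10, 0], 0], [[22, 10, 0], 0], [[22, 10, 0], 0], [[22, 10, 0], 0]]'

```text
t: 7.7
eef_pos: [585.5, 267.6, 54.5]
tcp_rot: [-3.141, 0.0, 1.127]
ft_force: [0.4, -0.1, -0.5]
opening: 0.953
grip_force: 0.0
```

>>> jog_arm --motion '[[[0, 0, 5], 0], [[0, 0, 10], 0], [[0, 0, 14], 0], [[0, 0, 18], 0], [[0, 0, 20], 0]]'

```text
t: 8.2
eef_pos: [585.8, 267.6, 34.1]
tcp_rot: [-3.141, 0.0, 1.127]
ft_force: [-0.2, -0.3, -0.3]
opening: 1.0
grip_force: 0.0
```

>>> jog_arm --motion '[[[0, 0, 3], 0], [[0, 0, 6], 0], [[0, 0, 9], 0], [[0, 0, 11], 0], [[0, 0, 11], 0]]'

```text
t: 8.7
eef_pos: [585.9, 267.6, 23.4]
tcp_rot: [-3.141, 0.0, 1.127]
ft_force: [0.1, 0.0, -0.5]
opening: 1.0
grip_force: 0.0
```

```bash
python3 - <<'E'
from h import *
S=read_camera("side");s=state();p=s["eef_pos"];print(s["opening"],p,s["ft_force"])
k=6;x0,y0=150,135
a=cv2.resize(S["img"][y0:y0+80,x0:x0+90],None,fx=k,fy=k,interpolation=cv2.INTER_CUBIC)
f=np.array([.903,-.429,0])
for z in(-25,-10,0):
  for g in(-1,1):
    u,v=proj(S,p+g*53*f+[0,0,z]);cv2.circle(a,(int((u-x0+.5)*k),int((v-y0+.5)*k)),2,(0,255,0),-1)
cv2.imwrite("pics/s6.png",a)
E
```

```text
0.9982764743989863 [585.96718882 267.63900768  23.56446824] [0.62708782 0.11196584 0.04994684]
```

View pics/s6.png

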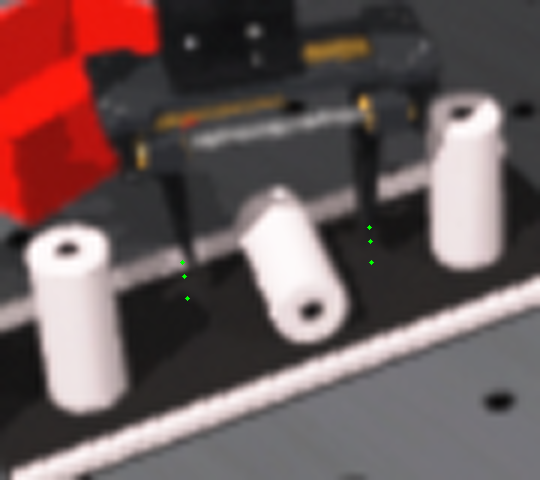

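>>> jog_arm --motion '[[[0, -5, 0], 0], [[0, -8, 1], 0], [[0, -8, 4], 0], [[0, -8, 6], 0], [[0, -8, 7], 0]]'

```text
t: 9.25
eef_pos: [578.7, 271.1, 16.4]
tcp_rot: [-3.141, 0.0, 1.127]
ft_force: [-0.1, -0.2, 0.2]
opening: 1.0
grip_force: 0.0
```

>>> jog_arm --motion '[[[0, 0, 0], 0], [[0, 0, 0], 0], [[0, 0, 0], 0], [[0, 0, 0], 0], [[0, 0, 0], 0]]' --grip 1

```text
t: 9.75
eef_pos: [578.8, 271.1, 16.7]
tcp_rot: [3.142, -0.0, 1.127]
ft_force: [0.7, 1.0, 0.1]
opening: 0.638
grip_force: 0.0
```

>>> jog_arm --motion '[[[0, 0, 0], 0], [[0, 0, 0], 0], [[0, 0, 0], 0], [[0, 0, 0], 0], [[0, 0, 0], 0]]'

```text
t: 10.25
eef_pos: [578.8, 271.1, 16.7]
tcp_rot: [3.142, -0.0, 1.127]
ft_force: [1.1, -0.6, -0.1]
opening: 0.413
grip_force: 29.9
```

>>> jog_arm --motion '[[[-2, 0, -5], 0], [[-4, 0, -10], 0], [[-7, 0, -15], 0], [[-9, 0, -20], 0], [[-9, 0, -20], 0]]'

```text
t: 10.75
eef_pos: [575.1, 262.8, 37.6]
tcp_rot: [3.141, -0.001, 1.126]
ft_force: [0.9, 0.7, -3.9]
opening: 0.415
grip_force: 29.9
```

>>> jog_arm --motion '[[[-4, 0, -5], 0], [[-8, 0, -9], 0], [[-12, 0, -13], 0], [[-16, 0, -16], 0], [[-20, 0, -19], 0]]'

```text
t: 11.25
eef_pos: [566.2, 244.5, 56.0]
tcp_rot: [3.142, -0.0, 1.127]
ft_force: [0.8, 0.3, -4.0]
opening: 0.415
grip_force: 29.9
```

>>> jog_arm --motion '[[[-5, 0, -3], 0], [[-5, 0, -3], 0]]'

```text
t: 11.45
eef_pos: [564.1, 239.9, 59.1]
tcp_rot: [3.141, -0.0, 1.126]
ft_force: [1.4, -0.1, -4.5]
opening: 0.416
grip_force: 29.9
```

```bash
python3 - <<'E'
from h import *
S=read_camera("side");T=read_camera("top");print(state()["eef_pos"],state()["ft_force"],state()["opening"])
a=cv2.resize(S["img"][125:215,150:250],None,fx=4,fy=4,interpolation=cv2.INTER_CUBIC)
b=cv2.resize(T["img"][140:230,140:240],None,fx=4,fy=4,interpolation=cv2.INTER_CUBIC)
cv2.imwrite("pics/s7.png",np.hstack([a,b]))
E
```

```text
[564.21030623 240.31234297  58.77198259] [ 0.06329781  0.2491054  -4.68016047] 0.41192945652922175
```

View pics/s7.png

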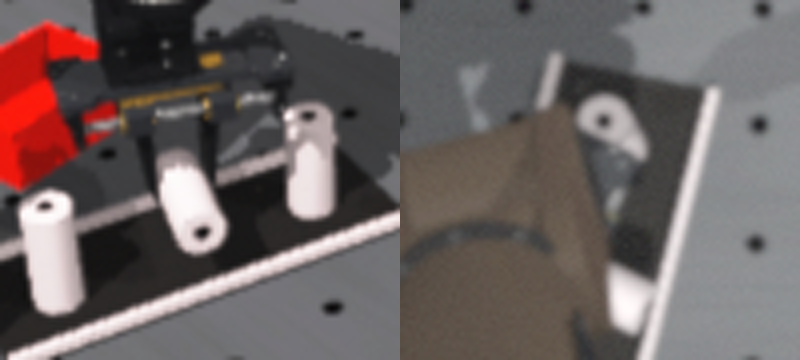

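>>> jog_arm --motion '[[[5, -1, 0], -0.08], [[10, -2, 0], -0.16], [[15, -3, 0], -0.243], [[15, -3, 0], -0.243], [[15, -3, 15], -0.243]]'

```text
t: 12.05
eef_pos: [568.8, 255.6, 44.6]
tcp_rot: [3.139, -0.002, 1.368]
ft_force: [0.1, -0.0, -3.9]
opening: 0.418
grip_force: 29.9
```

>>> jog_arm --motion '[[[0, 0, 8], 0], [[0, 0, 16], 0], [[0, 0, 20], 0], [[0, 0, 24], 0], [[0, 0, 26], 0]]'

```text
t: 12.55
eef_pos: [567.9, 255.1, 17.3]
tcp_rot: [-3.141, 0.0, 1.369]
ft_force: [0.6, 1.0, -3.6]
opening: 0.412
grip_force: 29.9
```

```bash
python3 go.py 567.4 255 16.7 1.37
```

```text
now [567.9 255.1  17.3] yaw 1.369 F [ 0.6  1.  -3.6] t 12.55 open 0.412 j [0.32 0.73 1.72 0.   0.69 0.52]
shift -0.2 -0.4 0.6 turn -0.001
```

Release, shift to the end, regrip with small overlap.

>>> jog_arm --motion '[[[0, 0, 1], 0], [[0, 0, 1], 0], [[0, 0, 1], 0], [[0, 0, 1], 0], [[0, 0, 1], 0]]' --grip 0.35

```text
t: 13.05
eef_pos: [568.0, 255.3, 17.0]
tcp_rot: [3.141, -0.0, 1.37]
ft_force: [-0.5, -0.5, 0.2]
opening: 0.647
grip_force: 0.0
```

>>> jog_arm --motion '[[[5, 0, 0], 0], [[12, 0, 0], 0], [[18, 0, 0], 0], [[24, 0, 0], 0], [[24, 0, 0], 0]]'

```text
t: 13.55
eef_pos: [572.8, 279.7, 16.6]
tcp_rot: [3.141, -0.0, 1.371]
ft_force: [-0.9, 0.5, 0.2]
opening: 0.653
grip_force: 0.0
```

>>> jog_arm --motion '[[[0, 0, 0], 0], [[0, 0, 0], 0], [[0, 0, 0], 0], [[0, 0, 0], 0], [[0, 0, 0], 0]]' --grip 1

```text
t: 14.05
eef_pos: [572.6, 278.6, 16.7]
tcp_rot: [-3.141, 0.0, 1.37]
ft_force: [0.2, -0.8, 1.1]
opening: 0.408
grip_force: 30.0
```

>>> jog_arm --motion '[[[0, 0, -12], 0], [[0, 0, -30], 0], [[0, 0, -48], 0], [[0, 0, -66], 0], [[0, 0, -80], 0]]'

```text
t: 14.55
eef_pos: [572.7, 278.8, 98.2]
tcp_rot: [3.141, -0.001, 1.37]
ft_force: [-0.5, -0.6, -3.6]
opening: 0.41
grip_force: 30.0
```

>>> jog_arm --motion '[[[0, 0, 0], 0], [[0, 0, 0], 0], [[0, 0, 0], 0]]'

```text
t: 14.85
eef_pos: [572.2, 278.6, 95.8]
tcp_rot: [-3.14, 0.001, 1.37]
ft_force: [0.2, -0.5, -3.9]
opening: 0.41
grip_force: 30.0
```

```bash
python3 - <<'E'
from h import *
S=read_camera("side");T=read_camera("top");s=state();print(s["eef_pos"],s["ft_force"],s["moment"],s["opening"])
for r in cut_out("post_center",S)[:3]:
    ys,xs=np.nonzero(r["region"]);print(r["p"],r["box"],cv2.minAreaRect(np.c_[xs,ys].astype(np.float32)))
a=cv2.resize(S["img"][125:215,150:250],None,fx=5,fy=5,interpolation=cv2.INTER_CUBIC)
cv2.imwrite("pics/s8.png",a)
E
```

```text
[572.31793089 278.59699484  95.74489096] [-1.32715405  0.70661155 -3.78290439] [0.05577301 0.03664471 0.01199236] 0.413450447841152
0.73 [186.3, 153.9, 206.1, 180.0] ((194.4000244140625, 167.30001831054688), (28.621667861938477, 11.180338859558105), 63.43495178222656)
0.42 [132.2, 135.3, 180.1, 171.1] ((154.5, 153.0), (34.04591751098633, 45.321929931640625), 60.64224624633789)
```

View pics/s8.png

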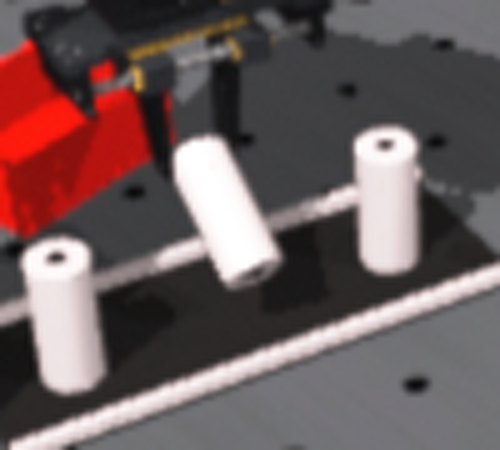

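```bash
cat > tilt.py <<'E'
from h import *
from scipy.optimize import minimize
S=read_camera("side");s=state();p=s["eef_pos"];w=s["tcp_rot"][2]
ax=np.array([np.cos(w),np.sin(w),0]);f=np.array([np.sin(w),-np.cos(w),0]);up=np.array([0,0,1.])
g=p+[0,0,7.3]
def mask(a,ins,du,dv):
    b=-ax*np.sin(a)-up*np.cos(a); n=np.cross(b,f); t=np.linspace(0,6.28,40)
    pts=[proj(S,e+20*(np.cos(q)*f+np.sin(q)*n)) for e in (g-b*ins,g+b*(90-ins)) for q in t]
    h=cv2.convexHull(((np.array(pts)+[du,dv])*16).astype(np.int32)); m=np.zeros((384,512),np.uint8); cv2.fillConvexPoly(m,h,1,shift=4);return m>0
R=cut_out("post_center",S)[0];r=R["region"]
iou=lambda a,i,u,v:(mask(a,i,u,v)&r).sum()/(mask(a,i,u,v)|r).sum()
best=sorted(((iou(a,i,u,v),round(float(np.degrees(a)),0),i,u,v) for a in np.radians(np.arange(-15,91,5)) for i in(2,6,10,14) for u in(-2,-1,0,1) for v in(-4,-3,-2,-1,0,1)),reverse=True)[:8]
print("p",R["p"],R["box"],p.round(1),"F",s["ft_force"].round(1),"M",s["moment"].round(3),"open",round(s["opening"],3),"t",s["t"])
for b in best: print(np.round(b,2))
E
python3 tilt.py
```

```text
p 0.56 [186.8, 154.2, 204.3, 180.8] [572.5 278.6  96. ] F [ 0.5  0.1 -3.6] M [0.094 0.02  0.037] open 0.41 t 15.05
[ 0.77 40.    2.    1.   -1.  ]
[ 0.76 45.    6.    1.    0.  ]
[ 0.75 40.    2.    1.   -2.  ]
[ 0.75 45.    2.    1.    0.  ]
[ 0.75 45.    2.    1.   -1.  ]
[ 0.75 40.    2.    1.    0.  ]
[ 0.75 50.    2.    1.    1.  ]
[ 0.75 50.    2.    1.    0.  ]
```

>>> jog_arm --motion '[[[0, 0, -45], 0], [[0, 0, -20], 0], [[0, 0, -60], 0], [[0, 0, -20], 0], [[0, 0, -60], 0]]'

```text
t: 15.6
eef_pos: [568.9, 277.2, 145.7]
tcp_rot: [-3.126, 0.01, 1.37]
ft_force: [-0.4, 0.2, -5.1]
opening: 0.414
grip_force: 30.0
```

>>> jog_arm --motion '[[[0, 0, 40], 0], [[0, 0, 0], 0], [[0, 0, 40], 0], [[0, 0, 0], 0], [[0, 0, 0], 0]]'

```text
t: 16.1
eef_pos: [574.1, 279.3, 158.6]
tcp_rot: [3.139, -0.002, 1.37]
ft_force: [0.0, 0.2, -3.6]
opening: 0.406
grip_force: 30.0
```

```bash
python3 tilt.py
```

```text
Traceback (most recent call last):
  File "tilt.py", line 10, in <module>
    R=cut_out("post_center",S)[0];r=R["region"]
      ~~~~~~~~~~~~~~~~~~~~~~~~^^^
IndexError: list index out of range
```

>>> jog_arm --motion '[[[0, 0, 25], 0], [[0, 0, 48], 0], [[0, 0, 48], 0], [[0, 0, 48], 0]]'

```text
t: 16.6
eef_pos: [572.6, 278.7, 108.8]
tcp_rot: [-3.141, 0.0, 1.37]
ft_force: [-0.8, -0.3, -4.4]
opening: 0.409
grip_force: 30.0
```

```bash
sed -i 's/^R=cut_out.*/C=[c for n in ("post_center","near_post_center") for c in cut_out(n,S)]\nR=max(C,key=lambda c:(c["region"]\&mask(.5,5,0,-1)).sum());r=R["region"]/' tilt.py; python3 tilt.py
```

```text
p 0.55 [183.0, 153.7, 199.0, 176.0] [573.  278.8 109.5] F [ 0.8 -0.4 -4.3] M [-0.05  -0.011  0.012] open 0.411 t 16.65
[0.83 5.   2.   1.   1.  ]
[ 0.82 10.    6.    1.    1.  ]
[ 0.82 10.    2.    1.    1.  ]
[ 0.82 10.    2.    0.    1.  ]
[ 0.82 10.    2.    0.    0.  ]
[ 0.82 20.    6.    0.    1.  ]
[ 0.81 10.    6.    0.    1.  ]
[ 0.81 10.    2.    1.    0.  ]
```

>>> jog_arm --motion '[[[-14, -1, 0], 0], [[-28, -2, 0], 0], [[-42, -2, 0], 0], [[-42, -2, 10], 0], [[-42, -2, 14], 0]]'

```text
t: 17.25
eef_pos: [562.2, 237.2, 94.0]
tcp_rot: [-3.141, 0.0, 1.369]
ft_force: [-0.4, -0.6, -4.8]
opening: 0.409
grip_force: 30.0
```

```bash
python3 tilt.py|head -4
```

```text
p 0.78 [190.7, 163.4, 206.0, 187.9] [562.  237.5  93.4] F [-1.   0.2 -4.6] M [-0.016  0.07  -0.007] open 0.413 t 17.3
[ 0.84 10.    2.    1.    1.  ]
[ 0.84 10.    2.    1.    0.  ]
[ 0.83 15.    2.    1.    0.  ]
```

>>> jog_arm --motion '[[[0, 0, 2], 0], [[0, 0, 4], 0], [[0, 0, 5], 0], [[0, 0, 6], 0], [[0, 0, 6], 0]]'

```text
t: 17.9
eef_pos: [562.3, 238.0, 88.6]
tcp_rot: [-3.141, 0.0, 1.37]
ft_force: [0.2, 0.2, -4.3]
opening: 0.411
grip_force: 30.0
```

>>> jog_arm --motion '[[[0, 0, 1], 0], [[0, 0, 2], 0], [[0, 0, 3], 0], [[0, 0, 3], 0]]'

```text
t: 18.3
eef_pos: [562.7, 238.3, 86.8]
tcp_rot: [3.14, -0.001, 1.37]
ft_force: [-1.9, 0.6, 7.2]
opening: 0.413
grip_force: 30.0
```

>>> jog_arm --motion '[[[0, 0, 1], 0], [[0, 0, 2], 0], [[0, 0, 2], 0]]'

```text
t: 18.6
eef_pos: [563.1, 238.7, 86.5]
tcp_rot: [3.139, -0.002, 1.37]
ft_force: [-5.2, 1.1, 22.6]
opening: 0.408
grip_force: 30.0
```

```bash
sed -i 's/np.arange(-15,91,5)/np.arange(-16,31,4)/' tilt.py; python3 tilt.py; python3 - <<'E'
from h import *
S=read_camera("side")
for n in("near_post_center","far_post_center","post_center"):
    for r in cut_out(n,S)[:2]:
        ys,xs=np.nonzero(r["region"]);P=np.c_[xs,ys].astype(float);P-=P.mean(0);e=np.linalg.eigh(P.T@P)[1][:,1]
        print(n,round(r["p"],2),np.round(r["box"],1),"axis deg from vertical",round(np.degrees(np.arctan2(e[0]*np.sign(e[1]),abs(e[1]))),1))
E
```

```text
p 0.68 [190.2, 164.7, 208.4, 189.1] [563.1 238.7  86.5] F [-5.   1.  21.8] M [0.206 1.526 0.036] open 0.413 t 18.65
[0.89 8.   2.   1.   1.  ]
[ 0.87 12.    6.    1.    1.  ]
[0.87 4.   2.   1.   1.  ]
[0.87 8.   2.   1.   0.  ]
[ 0.86 12.    2.    1.    0.  ]
[ 0.86 12.    2.    1.    1.  ]
[ 0.86 12.    2.    0.    0.  ]
[0.86 8.   6.   1.   1.  ]
near_post_center 0.83 [156.1 172.3 172.1 203.9] axis deg from vertical 9.4
far_post_center 0.81 [220.9 150.4 234.1 182.2] axis deg from vertical 4.5
post_center 0.72 [191.4 165.2 205.7 191.9] axis deg from vertical 9.7
```

>>> jog_arm --motion '[[[-2, 0, 0], 0], [[-4, 0, 0], 0], [[-4, 0, 0], 0]]'

```text
t: 19.25
eef_pos: [562.4, 234.6, 86.4]
tcp_rot: [3.138, -0.002, 1.37]
ft_force: [-4.7, 0.2, 21.5]
opening: 0.412
grip_force: 30.0
```

>>> jog_arm --motion '[[[-2, 0, 0], 0], [[-4, 0, 0], 0], [[-4, 0, 0], 0]]'

```text
t: 19.55
eef_pos: [561.9, 230.4, 86.0]
tcp_rot: [3.138, -0.002, 1.37]
ft_force: [-2.2, -0.0, 15.5]
opening: 0.412
grip_force: 30.0
```

>>> jog_arm --motion '[[[-1, 0, 0.5], 0], [[-2, 0, 0.5], 0], [[-3, 0, 1], 0], [[-3, 0, 1], 0]]'

```text
t: 19.95
eef_pos: [561.7, 227.6, 85.5]
tcp_rot: [3.137, -0.002, 1.37]
ft_force: [-2.8, -0.4, 19.5]
opening: 0.41
grip_force: 30.1
```

```bash
python3 tilt.py; python3 - <<'E'
from h import *
S=read_camera("side")
for n in("near_post_center","far_post_center","post_center"):
    for r in cut_out(n,S)[:1]:
        ys,xs=np.nonzero(r["region"]);P=np.c_[xs,ys].astype(float);P-=P.mean(0);e=np.linalg.eigh(P.T@P)[1][:,1]
        print(n,round(r["p"],2),np.round(r["box"],1),round(np.degrees(np.arctan2(e[0]*np.sign(e[1]),abs(e[1]))),1))
E
```

```text
p 0.73 [190.2, 162.5, 206.1, 191.8] [561.7 227.6  85.5] F [-2.2 -1.4 19.7] M [-0.187  0.641  0.024] open 0.409 t 20.0
[0.91 0.   2.   1.   1.  ]
[0.89 4.   2.   1.   1.  ]
[0.88 4.   6.   1.   1.  ]
[ 0.88 -4.    2.    1.    1.  ]
[0.88 8.   2.   0.   0.  ]
[0.88 0.   2.   1.   0.  ]
[0.87 4.   2.   1.   0.  ]
[0.87 0.   6.   1.   1.  ]
far_post_center 0.54 [219.9 153.5 235.4 183.5] 3.8
post_center 0.65 [299.1 207.5 341.3 238.6] 77.6
```

>>> jog_arm --motion '[[[-1, 0, 0.5], 0], [[-1, 0, 0.5], 0], [[-1, 0, -0.5], 0], [[-1, 0, -1], 0], [[-1, 0, -1], 0]]'

```text
t: 20.8
eef_pos: [561.5, 226.5, 85.4]
tcp_rot: [3.137, -0.002, 1.37]
ft_force: [1.2, -1.3, 9.6]
opening: 0.411
grip_force: 30.0
```

>>> jog_arm --motion '[[[0, 0, 0], 0], [[0, 0, 0], 0], [[0, 0, 0], 0], [[0, 0, 0], 0]]' --grip 0.35

```text
t: 21.2
eef_pos: [559.9, 226.2, 83.6]
tcp_rot: [-3.141, -0.0, 1.37]
ft_force: [-0.4, 0.3, 0.0]
opening: 0.639
grip_force: 0.0
```

```bash
python3 tilt.py | head -4
```

```text
p 0.63 [192.1, 166.9, 205.6, 192.8] [559.9 226.2  83.6] F [0.1 0.2 0.3] M [-0.127  0.041 -0.012] open 0.645 t 21.25
[0.85 4.   2.   1.   1.  ]
[0.85 0.   2.   1.   1.  ]
[0.85 4.   6.   1.   1.  ]
```

>>> jog_arm --motion '[[[0, 0, -10], 0], [[0, 0, -30], 0], [[0, 0, -60], 0], [[0, 0, -100], 0], [[0, 0, -110], 0]]' --grip 0

```text
t: 21.85
eef_pos: [561.2, 226.6, 198.4]
tcp_rot: [3.136, -0.003, 1.37]
ft_force: [0.5, 0.1, 0.2]
opening: 0.983
grip_force: 0.0
```

```bash
python3 go.py 608 -211.3 190 1.80
```

```text
now [561.2 226.6 198.4] yaw 1.37 F [0.5 0.1 0.2] t 21.85 open 0.983 j [0.27 0.48 1.63 0.   1.03 0.48]
shift -419.8 133.3 8.4 turn -0.43
```

>>> jog_arm --motion '[[[-420, 133, 0], -0.43], [[-420, 133, 0], -0.43], [[-420, 133, 0], -0.43], [[-420, 133, 0], -0.43], [[-420, 133, 0], -0.43]]'

```text
t: 22.35
eef_pos: [585.3, -14.9, 193.9]
tcp_rot: [3.141, -0.0, 1.801]
ft_force: [1.1, 1.1, 0.5]
opening: 1.003
grip_force: 0.0
```

```bash
python3 go.py 608 -211.3 190 1.80; python3 - <<'E'
from h import *
for c in("side","top"):
    S=read_camera(c)
    for n in("near_post_center","far_post_center","post_center"):
        for r in cut_out(n,S)[:2]:
            ys,xs=np.nonzero(r["region"]);P=np.c_[xs,ys].astype(float);m=P.mean(0);P-=m;e=np.linalg.eigh(P.T@P)[1][:,1]
            print(c,n,round(r["p"],2),np.round(r["box"],1),round(np.degrees(np.arctan2(e[0]*np.sign(e[1]),abs(e[1]))),1),at_z(S,*m,49).round(0))
E
```

```text
now [585.3 -14.9 193.9] yaw 1.801 F [1.1 1.1 0.5] t 22.35 open 1.003 j [-0.14  0.46  1.68  0.    1.   -0.37]
shift -196.4 -22.7 3.9 turn 0.001
side near_post_center 0.68 [157.1 174.4 171.8 205.1] 10.3 [448. 256.  49.]
side near_post_center 0.6 [257.1 195.8 355.6 299.1] -41.5 [ 577. -222.   49.]
side far_post_center 0.81 [224.7 152.4 234.3 184.8] 6.6 [673. 209.  49.]
side post_center 0.72 [193.  166.5 206.4 191.4] 5.6 [559. 217.  49.]
top near_post_center 0.58 [164.1 234.9 183.5 255.2] 69.7 [448. 256.  49.]
top far_post_center 0.54 [185.5 165.  203.3 181.9] 27.4 [677. 211.  49.]
top far_post_center 0.48 [182.6 202.4 198.1 218.3] 41.6 [560. 217.  49.]
top post_center 0.53 [182.9 204.4 198.8 219.6] 46.4 [558. 216.  49.]
```

>>> jog_arm --motion '[[[-196, -23, 0], 0], [[-196, -23, 0], 0], [[-196, -23, 0], 0], [[-196, -23, 20], 0], [[-196, -23, 40], 0]]'

```text
t: 23.25
eef_pos: [608.4, -213.0, 153.4]
tcp_rot: [3.14, 0.002, 1.798]
ft_force: [-0.6, 0.5, 0.2]
opening: 1.004
grip_force: 0.0
```

```bash
python3 go.py 607 -212 104 1.80; python3 - <<'E'
from h import *
S=read_camera("side");s=state();p=s["eef_pos"]
# tab: darkest blob near predicted tab middle
f=np.array([.974,.228,0]);c=np.array([592.4,-214.9,0])
y=np.array([-.228,.974,0])
g=S["img"].max(2)
q=[proj(S,c+22*f+a*y+[0,0,z]) for a in(-25,25) for z in(84,132)];print("pred tab corners",np.round(q,1).tolist())
print("pred tips",[np.round(proj(S,p+k*53*f+[0,0,-2]),1).tolist() for k in(-1,1)])
u0,v0=300,200
for v in range(208,236,2): print(v,''.join('#' if x<60 else '+' if x<110 else '.' for x in g[v,285:345]))
E
```

```text
now [ 608.4 -213.   153.4] yaw 1.798 F [-0.6  0.5  0.2] t 23.25 open 1.004 j [-0.44  0.58  1.57 -0.    0.99 -0.67]
shift 1.3 -1.2 49.4 turn -0.002
pred tab corners [[321.2, 231.4], [323.1, 217.9], [304.5, 224.6], [305.9, 211.1]]
pred tips [[303.8, 222.9], [322.1, 200.5]]
208 ..................+########......++++++++######++++++......+
210 ..................#########............++++++++####++.......
212 .................+#########.................+++++++++++.....
214 ..................###########+....................+.....++++
216 +++...............################++........................
218 +.................+###################+.....................
220 ....................+#################+.....................
222 .....................#################......................
224 ....................+################+......................
226 .......................+##############+.....................
228 ...........................++#########......................
230 ................................++###.......................
232 ............................................................
234 ............................................................
```

>>> jog_arm --motion '[[[1, -2, 15], 0], [[1, -2, 30], 0], [[1, -2, 42], 0], [[1, -2, 50], 0], [[1, -2, 55], 0]]'

```text
t: 23.8
eef_pos: [605.6, -207.9, 98.3]
tcp_rot: [-3.141, -0.0, 1.801]
ft_force: [-0.1, 0.3, 0.5]
opening: 0.998
grip_force: 0.0
```

>>> jog_arm --motion '[[[0, 0, 0], 0], [[0, 0, 0], 0], [[0, 0, 0], 0], [[0, 0, 0], 0], [[0, 0, 0], 0]]' --grip 1

```text
t: 24.3
eef_pos: [605.5, -208.8, 99.0]
tcp_rot: [3.141, 0.0, 1.8]
ft_force: [-0.6, -0.5, 0.0]
opening: 0.635
grip_force: 0.0
```

>>> jog_arm --motion '[[[0, 0, 0], 0], [[0, 0, 0], 0], [[0, 0, 0], 0], [[0, 0, 0], 0], [[0, 0, 0], 0]]'

```text
t: 24.8
eef_pos: [605.6, -208.7, 98.6]
tcp_rot: [3.141, -0.0, 1.8]
ft_force: [4.5, 2.1, -2.6]
opening: 0.215
grip_force: 2.4
```

>>> jog_arm --motion '[[[0, 0, 0], 0], [[0, 0, 0], 0], [[0, 0, 0], 0]]'

```text
t: 25.1
eef_pos: [606.2, -208.6, 98.7]
tcp_rot: [3.14, 0.0, 1.8]
ft_force: [4.6, 1.6, -2.3]
opening: 0.087
grip_force: 30.0
```

>>> jog_arm --motion '[[[0, -6, 0], 0], [[0, -12, 0], 0], [[0, -20, 0], 0], [[0, -27, 0], 0], [[0, -33, 0], 0]]'

```text
t: 25.6
eef_pos: [574.6, -216.0, 98.6]
tcp_rot: [3.139, 0.001, 1.8]
ft_force: [12.0, 3.9, -5.0]
opening: 0.084
grip_force: 30.0
```

>>> jog_arm --motion '[[[0, 0, 0], 0], [[0, 0, 0], 0]]'

```text
t: 25.8
eef_pos: [574.7, -216.0, 98.6]
tcp_rot: [3.139, 0.001, 1.8]
ft_force: [11.0, 3.1, -4.9]
opening: 0.085
grip_force: 30.0
```

```bash
python3 - <<'E'
from h import *
S=read_camera("side");T=read_camera("top")
F=[];
for i in range(6):
    read_camera("side");s=state();F.append(s["ft_force"])
p=s["eef_pos"];f=np.array([.974,.228,0]);c=np.array([592.4,-214.9,0]);y=np.array([-.228,.974,0])
print(p,np.mean(F,0),"along x",np.mean(F,0)@f,"tab xi from tcp",(p-c)@f,(p-c)@y,s["opening"],s["grip_force"])
g=S["img"].max(2);print("pred half corners",[np.round(proj(S,c-18*f+a*y+[0,0,z]),1).tolist() for a in(-25,25) for z in(84,132)])
for v in range(212,256): print(v,''.join('#' if x<60 else '+' if x<110 else '.' for x in g[v,270:335]))
E
```

```text
[ 574.88318407 -215.93066893   98.63200964] [10.97217208  3.04597267 -5.36539043] along x 11.381377377308256 tab xi from tcp -17.29637122814527 2.9899624952661163 0.08140643023691714 29.999362528324127
pred half corners [[314.5, 240.4], [316.2, 226.8], [297.6, 233.2], [298.8, 219.6]]
212 .++++.....+++++++++++++++++++++++++++++###+.+++####+++...++++++++
213 .++++++++++++++++.++++++++++++++++++++###+....+#####++++...++++++
214 ++++++++++#####++..+++++++++++++++++++##++.....########++++...+++
215 ++++++++++######+++++++++++++++++++++++#++.....##########++++....
216 ++++++++++##########+++++++++++++++++++#+......############++++..
217 ++++++++++###########++++++++++++++++++#+......###############+++
218 +++++++++++##+###########+++..+++..+++##++++..++################+
219 +++++++++++##++###########++++++++++++##++#+.....++##############
220 +++++++++++##++#############+++++++++##+++#+........+############
221 +++++++++++##+#################+++++###++##+...........++########
222 +++++++++++###########################++###..............++######
223 +++++++++++++############################
[... 1564 characters left out ...]

246 .................................................................
247 .................................................................
248 .................................................................
249 .................................................................
250 .................................................................
251 .................................................................
252 .................................................................
253 .................................................................
254 .................................................................
255 .................................................................
```

>>> jog_arm --motion '[[[0, -1, 0], 0], [[0, -1, 0], 0], [[0, -1, 0], 0]]'

```text
t: 26.5
eef_pos: [573.9, -216.1, 98.6]
tcp_rot: [3.139, 0.001, 1.8]
ft_force: [11.1, 3.4, -5.9]
opening: 0.082
grip_force: 30.0
```

```bash
python3 - <<'E'
from h import *
from cell import job_done
s=state();print(s["eef_pos"],s["ft_force"],s["opening"],s["t"])
S=read_camera("side")
for r in cut_out("post_center",S)[:1]: print(r["p"],r["box"])
print(job_done())
E
```

```text
[ 573.91824697 -216.12986661   98.6111484 ] [11.1342554   3.40000355 -5.86482564] 0.08224991441664198 26.5
0.84 [191.7, 163.1, 207.5, 191.8]
the job is handed in; nothing more can be done
None
```

I handed the job in at 26.5 s: the spacer is upright and released in the lane between its neighbours, about 20 mm off the lane's middle line, and the gripper is still holding the shutter at about half travel (about 40 mm by position, 38–39 mm by the roughly 11.6 N spring pull).

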